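Snap the gift box lid shut all round

ROBOT

A 6-joint arm with a two-finger parallel gripper is mounted at the origin on the work surface. World frame = base frame: x ahead of the robot, y to its left, z up, the work surface at z = 0. Lengths are in m, angles in rad, forces in N, time in s.
With the tool pointing down it reaches from about 0.3 to 0.875 m from the base axis. Payload 6.4 kg.
Tool frame: the origin (TCP) lies midway between the tips of the shut fingers; the grasp point (between the pads) lies 19 mm behind it; z points along the fingers, y is the line along which they close (so a half turn about z gives the same grasp; the last joint's range is limited). The gripper opens to 85 mm and grips with 20 to 120 N. Pads are 22 mm wide; open, the fingers measure 114 mm over their backs; the gripper's body (76 mm by 85 mm) begins 54 mm behind the grasp point. The pads swing forward as they close: fully open they stand 13 mm farther back than shut.
Start: joints at [-1.342, 0.181, 1.607, -0, 1.354, -0.206], TCP at [0.242, -0.522, 0.231] pointing down, gripper open.
Joint ranges: [-2.99, 2.99], [-0.89, 2.07], [0.3, 2.58], [-1.14, 4.28], [0, 2.63], [-3.12, 3.12]. Speed limits (rad/s): [2.57, 2.57, 3.01, 3.14, 3.14, 3.14].

INTERFACE

Orientations are given as a unit quaternion [w, x, y, z].
In Python, from bench import status, camera, ctrl gives the robot as it stands. The module is installed in compiled form; this text tells all that it offers.
- The arm moves only by the shell command python3 -m handwheel 'ROWS'. ROWS is JSON, a list that holds one entry, the list of rows, each a list of 7 numbers: the opening, from -1 (shut) to 1 (fully open), then the shift along the tool's x, y, z in cm, then the turn, a rotation vector about the tool's x, y, z in degrees. A call has 1 to 10 rows; each row is the pose to reach, as a shift and turn from the pose commanded when the call began, along the tool's axes at that moment; what a row does not reach only later rows make up. A row lasts 1/8 s, in which the tool goes at most 62.5 mm and 10.7 degrees, less where a joint would pass 70% of its speed; a pose out of reach is approached as far as the arm can. A call with a gripper value outside its range is refused whole. The fingers move at their own pace and stop on an object; the grip force is fixed at half the most. Time passes only in rows, so rows that repeat a pose let the fingers close. It gives the time, the measured TCP pose, the force, the opening and the grip force at its end, in the units of the state.
- status.get_obs(): the state, without advancing time (a new reading comes with each control period).
- camera(name): name is "scene" or "side" or "wrist"; returns a dict with "frame" (480x640x3 uint8, blue, green, red), "depth" (480x640 float32, m along the optical axis (not along the pixel's ray), 0 where there is no reading), "fx", "fy", "cx", "cy" (pixels), "extrinsics" (4x4, takes a point from camera to world coordinates); the wrist camera has in their place "hand_eye" (4x4, takes a point from camera to tool coordinates, whose origin is the TCP and whose axes are the flange's). Camera axes: x right, y down, z forward; pixel columns grow to the right and rows downward; lengths in m; the calibration is good to about 2 mm. A picture is of the moment at which its call begins: read the wrist's pose just before it.
- ctrl.hand_in(): hands the job in; it is judged then, once.
The state is a dict: "time_s": time; "q": joint angles; "dq": joint speeds; "joint_efforts": joint torques, N m; "eef_pos": TCP position; "eef_rot": TCP orientation; "wrist_force": force on the tool from outside, world axes, zero at the start; "torque": the same for the moment, N m; "opening": opening from 0.0 (shut) to 1.0 (fully open); "grasp_force": force on a finger pad.
Only numpy, scipy, OpenCV 4.12 (cv2) and the standard library are available. Lean on these libraries where they do the work, as an engineer would, in place of code of your own. Each camera call takes 0.05 s, during which the arm holds its last target. There are 200 camera calls.

TASK

The lid of the gift box is on but not clipped: press round its rim with the fingertips, one section at a time and in any order, until all four sections have clicked down level with the corners. Only press: do not lift the box, leave it standing about where it is, and leave the mug, snow globe and jar undisturbed.

Things in the scene. Friction and masses are not known exactly. Their poses are not given: they have to be found in the camera images.
- gift_box: Loose gift box, 0.5 to 1 kg, 124 mm (x) by 164 mm (y) over its lid; origin at the centre of its underside, z up. Grey walls; white lid rim round a recessed clear window (top 66.5 mm above the table). Rim: four fixed corner blocks (24 mm square, top at 78 mm) and between them four sections that slide straight down: at the start their tops are at 83.5 to 86 mm, shut at 78 mm, level with the blocks.
- rim_near_top (a point): Centre of the upper face of the rim section on the box's -x side (towards the robot at yaw 0); a bar 20 mm wide (box x) and 112 mm long (box y), 16 mm thick, 52 mm from the box's centre line. Moves down with the section; axes parallel to the box's.
- rim_far_top (a point): Centre of the upper face of the rim section on the box's +x side (away from the robot at yaw 0); a bar 20 mm wide (box x) and 112 mm long (box y), 16 mm thick, 52 mm from the box's centre line. Moves down with the section; axes parallel to the box's.
- rim_left_top (a point): Centre of the upper face of the rim section on the box's +y side; a bar 72 mm long (box x) and 20 mm wide (box y), 16 mm thick, 72 mm from the box's centre line. Moves down with the section; axes parallel to the box's.
- rim_right_top (a point): Centre of the upper face of the rim section on the box's -y side; a bar 72 mm long (box x) and 20 mm wide (box y), 16 mm thick, 72 mm from the box's centre line. Moves down with the section; axes parallel to the box's.
- rim_near (a joint): How far the near section is pressed down, m: 0 fully raised, 0.008 shut; starts between 0 and 0.0025. Its clips resist with about 9 N all the way; it stays where it is left (half pressed is not shut) and comes up against a hard stop when shut.
- rim_far (a joint): How far the far section is pressed down, m: 0 fully raised, 0.008 shut; starts between 0 and 0.0025. Its clips resist with about 9 N all the way; it stays where it is left (half pressed is not shut) and comes up against a hard stop when shut.
- rim_left (a joint): How far the left section is pressed down, m: 0 fully raised, 0.008 shut; starts between 0 and 0.0025. Its clips resist with about 9 N all the way; it stays where it is left (half pressed is not shut) and comes up against a hard stop when shut.
- rim_right (a joint): How far the right section is pressed down, m: 0 fully raised, 0.008 shut; starts between 0 and 0.0025. Its clips resist with about 9 N all the way; it stays where it is left (half pressed is not shut) and comes up against a hard stop when shut.
- mug: Bystander: loose white mug, 80 mm across, 90 mm high; origin at the centre of its underside.
- globe: Bystander: loose snow globe, a glass ball on a dark wooden foot, 68 mm across, 90 mm high; origin at the centre of its underside.
- jar: Bystander: loose amber jar with wooden cap, 60 mm across, 85 mm high; origin at the centre of its underside.
Things that resemble listed ones, but are neither listed nor needed, are in the scene too. Leave any brown or red look-alike of the gift_box alone.

How it is judged:
On the way, in this order (a step that is already met when the one before it is completed fails the run):
1. exactly one of the four rim sections shut, the others still open (((value of joint rim_near above 0.006 m and value of joint each of rim_far, rim_left, rim_right below 0.006 m) or (value of joint each of rim_near, rim_left, rim_right below 0.006 m and value of joint rim_far above 0.006 m) or (value of joint each of rim_near, rim_far, rim_right below 0.006 m and value of joint rim_left above 0.006 m) or (value of joint each of rim_near, rim_far, rim_left below 0.006 m and value of joint rim_right above 0.006 m))), for 0.1 s.
2. exactly two of the four rim sections shut, the others still open (((value of joint each of rim_near, rim_far above 0.006 m and value of joint each of rim_left, rim_right below 0.006 m) or (value of joint each of rim_near, rim_left above 0.006 m and value of joint each of rim_far, rim_right below 0.006 m) or (value of joint each of rim_near, rim_right above 0.006 m and value of joint each of rim_far, rim_left below 0.006 m) or (value of joint each of rim_near, rim_right below 0.006 m and value of joint each of rim_far, rim_left above 0.006 m) or (value of joint each of rim_near, rim_left below 0.006 m and value of joint each of rim_far, rim_right above 0.006 m) or (value of joint each of rim_near, rim_far below 0.006 m and value of joint each of rim_left, rim_right above 0.006 m))), for 0.1 s.
3. exactly three of the four rim sections shut, the others still open (((value of joint each of rim_near, rim_far, rim_left above 0.006 m and value of joint rim_right below 0.006 m) or (value of joint each of rim_near, rim_far, rim_right above 0.006 m and value of joint rim_left below 0.006 m) or (value of joint each of rim_near, rim_left, rim_right above 0.006 m and value of joint rim_far below 0.006 m) or (value of joint rim_near below 0.006 m and value of joint each of rim_far, rim_left, rim_right above 0.006 m))), for 0.1 s.
At the end, for the whole second after the job is handed in: All four rim sections are shut (each pressed down more than 6 of its 8 mm), the box stands upright and at rest within 50 mm of where it started, and mug, globe and jar stand within 30 mm of where they were (value of joint each of rim_near, rim_far, rim_left, rim_right above 0.006 m and distance of gift_box from where it was at the start of the episode below 0.05 m and angle between gift_box's own z axis and vertical below 0.1 rad and linear speed of gift_box below 0.02 m/s and distance of each of mug, globe, jar from where it was at the start of the episode below 0.03 m and angle between each of mug, globe, jar's own z axis and vertical below 0.3 rad); the robot touches nothing.
It fails at once if the gift box is lifted more than 12 mm or tipped (height (world z) of gift_box above 0.012 m or angle between gift_box's own z axis and vertical above 0.2 rad).
It fails at once if the box is pushed 50 mm or more from its place (distance of gift_box from where it was at the start of the episode above 0.05 m).
It fails at once if mug, globe or jar is moved more than 30 mm, lifted more than 15 mm or tipped (not (distance of each of mug, globe, jar from where it was at the start of the episode below 0.03 m and angle between each of mug, globe, jar's own z axis and vertical below 0.3 rad) or height (world z) of any of mug, globe, jar above 0.015 m).
It also fails if it takes over 46 s, if anything falls off the work surface, if the arm or the gripper's body presses on something with over 40 N, if the wrist force passes 120 N, or if a joint passes its speed limit or range.

## Working session

There is one attempt and no reset: what is moved stays moved. The work goes in short steps, Python scripts to look and compute and a shell command to move; the robot and the scene stay as the last step left them, time stands still between calls to the robot, and variables do not carry over. Pictures are saved under pics/ and viewed, at most 10 in all, crops included, and the job is handed in when it is done.

```bash
mkdir -p pics
python3 - <<'E'
from bench import status,camera
import cv2,numpy as np
s=status.get_obs();print({k:np.round(v,3).tolist() for k,v in s.items()})
a=[]
for n in("scene","side"):
    c=camera(n);np.savez(n,**c);cv2.imwrite(f"pics/{n}.png",c["frame"]);print(c["fx"],c["cx"],np.round(c["extrinsics"],3).tolist())
E
```

```text
{'time_s': 0.0, 'q': [-1.342, 0.182, 1.608, 0.0, 1.354, -0.206], 'dq': [0.001, -0.002, -0.0, -0.001, 0.0, 0.002], 'joint_efforts': [-0.0, -44.487, -35.134, -0.0, 0.009, -0.0], 'eef_pos': [0.242, -0.521, 0.23], 'eef_rot': [-0.001, 0.976, 0.216, 0.0], 'wrist_force': [-0.082, -1.005, 0.128], 'torque': [-0.042, -0.036, -0.03], 'grasp_force': 0.0, 'opening': 1.0}
475.40473203664607 315.3052935409266 [[-0.661, 0.597, -0.453, 1.004], [0.75, 0.54, -0.383, 0.444], [0.016, -0.593, -0.805, 0.851], [0.0, 0.0, 0.0, 1.0]]
479.18256668273 317.4673242088971 [[0.986, -0.099, 0.136, 0.447], [-0.168, -0.586, 0.793, -0.71], [0.002, -0.804, -0.594, 0.666], [0.0, 0.0, 0.0, 1.0]]
```

View pics/scene.png

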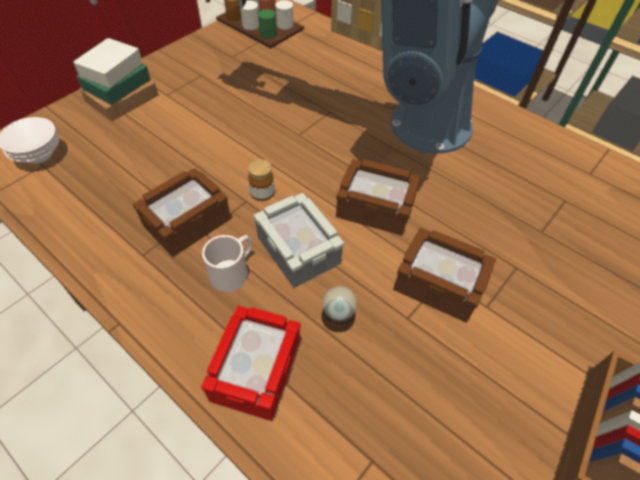

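View pics/side.png

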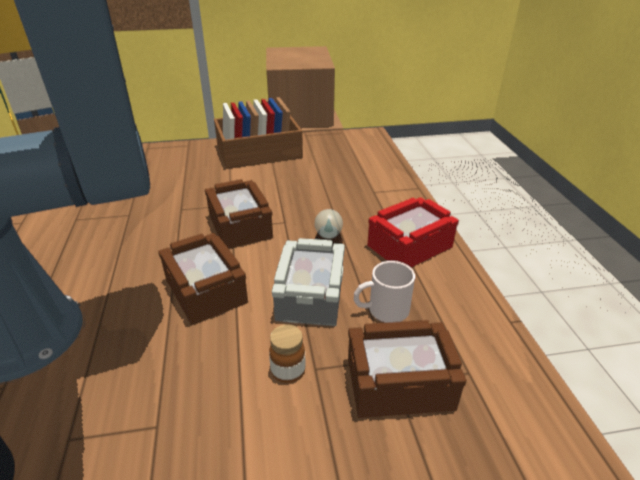

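The grey box with the white rim is at about (298,237) in the scene view and (310,280) in the side view. The mug, jar and globe stand close around it. Next I'll fit the rim using depth.

```bash
cat > h.py <<'E'
import numpy as np,cv2
def cloud(c):
    v,u=np.mgrid[:480,:640];d=c["depth"];P=np.stack([(u-c["cx"])/c["fx"]*d,(v-c["cy"])/c["fy"]*d,d,np.ones_like(d)],-1)
    W=P@np.asarray(c["extrinsics"]).T;W[d==0]=9;return W[...,:3]
E
python3 - <<'E'
from h import *
for n,(u,v) in dict(scene=(298,237),side=(310,280)).items():
    c=dict(np.load(n+".npz"));W=cloud(c);hsv=cv2.cvtColor(c["frame"],cv2.COLOR_BGR2HSV)
    p=W[v,u];print(n,p)
    m=(np.hypot(W[...,0]-p[0],W[...,1]-p[1])<.125)&(W[...,2]>.072)&(W[...,2]<.092)&(hsv[...,1]<70)
    k,l,st,ce=cv2.connectedComponentsWithStats(m.astype(np.uint8))
    i=1+np.argmax(st[1:,4]);print(st[1:,4])
    q=W[l==i][:,:2].astype(np.float32);r=cv2.minAreaRect(q*1000);print(r,len(q))
    # other objects
    m=(W[...,2]>.03)&(W[...,2]<.15)&(np.hypot(W[...,0]-p[0],W[...,1]-p[1])<.4)
    k,l,st,ce=cv2.connectedComponentsWithStats(m.astype(np.uint8))
    for i in range(1,k):
        if st[i,4]>150:
            q=W[l==i];r=cv2.minAreaRect((q[:,:2]*1000).astype(np.float32));print(np.round(ce[i]),np.round(r[0]),np.round(r[1]),round(r[2]),q[:,2].max().round(3))
E
```

```text
scene [0.56648986 0.02679591 0.06486372]
[2120   86]
((557.5579223632812, 17.267723083496094), (169.241455078125, 125.12127685546875), 74.28556823730469) 2120
[260. 176.] [ 490. -161.] [57. 56.] 13 0.089
[378. 192.] [344.  70.] [129. 166.] 22 0.091
[181. 206.] [ 671. -224.] [129. 166.] 85 0.09
[299. 235.] [558.  18.] [168. 127.] 73 0.089
[446. 270.] [425. 298.] [129. 168.] 13 0.09
[226. 258.] [695. -54.] [105.  80.] 33 0.093
[339. 303.] [628. 191.] [60. 63.] 42 0.093
[252. 359.] [813. 148.] [167. 127.] 25 0.09
side [ 0.55205406 -0.01365122  0.06649877]
[2026  112]
((556.96826171875, 14.23046875), (169.0999298095703, 126.35386657714844), 73.7183609008789) 2026
[240. 211.] [425. 287.] [126. 154.] 13 0.089
[412. 226.] [812. 144.] [168. 129.] 24 0.09
[311. 270.] [573.  70.] [286. 126.] 74 0.091
[202. 271.] [343.  66.] [126. 170.] 22 0.089
[389. 286.] [693. -43.] [ 82. 107.] 66 0.093
[404. 363.] [ 669. -227.] [128. 166.] 85 0.089
[286. 348.] [ 488. -169.] [58. 58.] 36 0.087
```

```bash
cat > go.py <<'E'
import sys
from h import *
from bench import status
from scipy.spatial.transform import Rotation as R
yaw=np.radians(-16);C=np.array([.557,.0155]);ex=np.array([np.cos(yaw),np.sin(yaw)]);ey=np.array([-ex[1],ex[0]])
T=dict(near=C-.052*ex,far=C+.052*ex,left=C+.072*ey,right=C-.072*ey)
def need(name,z):
    s=status.get_obs();w,x,y,zz=s["eef_rot"];r=R.from_quat([x,y,zz,w])
    g=R.from_matrix(np.array([[ex[0],ey[0]*-1,0],[ex[1],-ey[1],0],[0,0,-1]]))
    d=r.inv().apply(np.r_[T[name],z]-s["eef_pos"])*100
    print(name,"shift cm",d.round(2),"turn",np.degrees((r.inv()*g).as_rotvec()).round(1),"pos",np.round(s["eef_pos"],4),"F",np.round(s["wrist_force"],1),"t",s["time_s"])
if __name__=="__main__": need(sys.argv[1],float(sys.argv[2]))
E
python3 go.py near .13
```

```text
near shift cm [ 47.22 -38.78  10.12] turn [-0.1  0.  40.9] pos [ 0.2421 -0.521   0.2305] F [-0.6 -0.1  0.2] t 0.1
```

```bash
python3 -m handwheel '[[[-1,6,-5,0,0,0,0],[-1,12,-10,0,0,0,8],[-1,18,-15,1,0,0,16],[-1,24,-20,2,0,0,24],[-1,30,-25,4,0,0,32],[-1,36,-30,6,0,0,41],[-1,42,-35,8,0,0,41],[-1,47.2,-38.8,10,0,0,41],[-1,47.2,-38.8,10,0,0,41],[-1,47.2,-38.8,10,0,0,41]]]'; python3 go.py near .09
```

```text
time_s: 1.35
eef_pos: [0.507, 0.0305, 0.1309]
eef_rot: [0.0, 0.99, -0.14, 0.0]
wrist_force: [0.7, -0.7, 1.7]
opening: 0.003
grasp_force: 0.0
near shift cm [0.01 0.06 4.09] turn [ 0.  -0.  -0.1] pos [0.507  0.0305 0.1309] F [ 0.7 -0.7  1.7] t 1.35
```

Run:
```python
from h import *
from bench import status,camera
from scipy.spatial.transform import Rotation as R
s=status.get_obs();c=camera("wrist");w,x,y,z=s["eef_rot"]
M=np.eye(4);M[:3,:3]=R.from_quat([x,y,z,w]).as_matrix();M[:3,3]=s["eef_pos"];c["extrinsics"]=M@c["hand_eye"]
W=cloud(c);cv2.imwrite("pics/w1.png",c["frame"])
hsv=cv2.cvtColor(c["frame"],cv2.COLOR_BGR2HSV)
m=(W[...,2]>.074)&(W[...,2]<.09)&(hsv[...,1]<70)
q=W[m][:,:2]*1000;print(m.sum(),cv2.minAreaRect(q.astype(np.float32)))
from go import C,ex,ey
L=(W[m][:,:2]-C);a=L@ex;b=L@ey;zz=W[m][:,2]
for n,k in dict(near=(abs(a+.052)<.007)&(abs(b)<.05),far=(abs(a-.052)<.007)&(abs(b)<.05),left=(abs(b-.072)<.007)&(abs(a)<.03),right=(abs(b+.072)<.007)&(abs(a)<.03)).items():
    print(n,k.sum(),np.median(zz[k]) if k.any() else None)
print(a.min(),a.max(),b.min(),b.max())
```

```text
38777 ((532.041748046875, 82.78990936279297), (271.685546875, 237.61636352539062), 66.87346649169922)
near 4142 0.08591241035561963
far 6783 0.08465815599686863
left 3154 0.0858335567057614
right 3149 0.08394214369319897
-0.16985977724313808 0.06280711677734516 -0.08139875768440426 0.2072415041716626
```

View pics/w1.png

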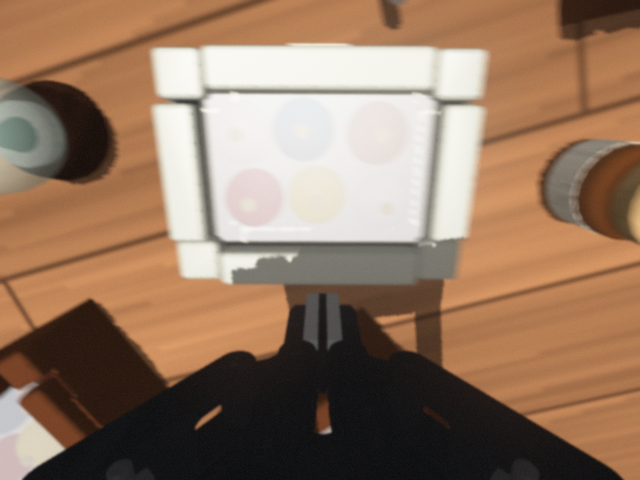

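The wrist view shows the box square to the tool, with the near bar at about (320,265) under the fingertips. The rim edges agree with the estimate to about 1 mm, so I'll press the near section.

```bash
python3 -m handwheel '[[[-1,0,0,4,0,0,0],[-1,0,0,4.4,0,0,0],[-1,0,0,4.7,0,0,0],[-1,0,0,4.9,0,0,0],[-1,0,0,5.1,0,0,0],[-1,0,0,5.2,0,0,0],[-1,0,0,5.3,0,0,0],[-1,0,0,5.3,0,0,0]]]'; python3 go.py near .078
```

```text
time_s: 2.4
eef_pos: [0.5064, 0.0281, 0.0803]
eef_rot: [-0.0, 0.99, -0.14, -0.0]
wrist_force: [-4.7, 1.1, 6.7]
opening: -0.001
grasp_force: 3.4
near shift cm [ 0.01 -0.18  0.23] turn [-0.   0.  -0.2] pos [0.5064 0.0281 0.0803] F [-4.7  1.1  6.7] t 2.4
```

```bash
python3 -m handwheel '[[[-1,0,0,0.15,0,0,0],[-1,0,0,0.3,0,0,0],[-1,0,0,0.4,0,0,0],[-1,0,0,0.4,0,0,0]]]'; python3 go.py near .078
```

```text
time_s: 2.9
eef_pos: [0.5065, 0.0282, 0.0779]
eef_rot: [-0.0, 0.99, -0.14, -0.0]
wrist_force: [-11.3, 2.8, 21.9]
opening: 0.003
grasp_force: 11.1
near shift cm [ 0.   -0.18 -0.01] turn [-0.   0.  -0.1] pos [0.5065 0.0282 0.0779] F [-11.3   2.8  21.9] t 2.9
```

Near bottomed out at z = 0.078 with the force rising. Next is far.

```bash
python3 -m handwheel '[[[-1,0,0,-1,0,0,0],[-1,0,0,-3,0,0,0],[-1,5,0,-3,0,0,0],[-1,10.4,0,-3,0,0,0],[-1,10.4,0,-2,0,0,0],[-1,10.4,0,-1.3,0,0,0],[-1,10.4,0,-0.9,0,0,0],[-1,10.4,0,-0.6,0,0,0],[-1,10.4,0,-0.3,0,0,0],[-1,10.4,0,-0.2,0,0,0]]]'; python3 go.py far .078
```

```text
time_s: 4.15
eef_pos: [0.6051, -0.0002, 0.078]
eef_rot: [0.0, 0.99, -0.14, -0.001]
wrist_force: [-7.3, -1.1, 14.9]
opening: -0.003
grasp_force: 7.5
far shift cm [ 0.14 -0.19 -0.  ] turn [ 0.1  0.1 -0.1] pos [ 6.051e-01 -2.000e-04  7.800e-02] F [-7.3 -1.1 14.9] t 4.15
```

```bash
python3 -m handwheel '[[[-1,0,0,0.15,0,0,0],[-1,0,0,0.2,0,0,0]]]'; python3 -m handwheel '[[[-1,0,0,-1,0,0,0],[-1,0,0,-3,0,0,0],[-1,-2.6,-3.6,-3,0,0,0],[-1,-5.2,-7.2,-3,0,0,0],[-1,-5.2,-7.2,-3,0,0,0]]]'
python3 - <<'E'
from h import *
from bench import status,camera
from go import C,ex,ey,need
need("left",.09)
W0=None
for n in("scene","side"):
    c=camera(n);W=cloud(c);L=W[...,:2]-C;a=L@ex;b=L@ey;z=W[...,2]
    hsv=cv2.cvtColor(c["frame"],cv2.COLOR_BGR2HSV);ok=(z>.07)&(z<.09)&(hsv[...,1]<70)
    for nm,k in dict(near=(abs(a+.052)<.006)&(abs(b)<.05),far=(abs(a-.052)<.006)&(abs(b)<.05),left=(abs(b-.072)<.006)&(abs(a)<.03),right=(abs(b+.072)<.006)&(abs(a)<.03),corners=(abs(abs(a)-.052)<.006)&(abs(abs(b)-.072)<.006)).items():
        k=k&ok;print(n,nm,k.sum(),np.median(z[k]).round(4) if k.any() else "")
    k=ok&(abs(a)<.08)&(abs(b)<.095)&(z>.073);print(cv2.minAreaRect((W[k][:,:2]*1000).astype(np.float32)))
E
```

```text
time_s: 4.4
eef_pos: [0.6061, -0.0005, 0.0779]
eef_rot: [0.001, 0.99, -0.14, 0.0]
wrist_force: [-9.0, -0.9, 24.0]
opening: -0.003
grasp_force: 11.4
time_s: 5.03
eef_pos: [0.5752, 0.086, 0.1053]
eef_rot: [-0.0, 0.99, -0.138, -0.0]
wrist_force: [0.7, 0.1, 0.3]
opening: 0.001
grasp_force: 0.0
left shift cm [0.19 0.08 1.53] turn [-0.   0.   0.1] pos [0.5752 0.086  0.1053] F [0.7 0.1 0.3] t 5.025
scene near 2 0.0789
scene far 231 0.0778
scene left 134 0.0855
scene right 108 0.0836
scene corners 82 0.0777
((557.9720458984375, 17.410301208496094), (167.00559997558594, 122.15702819824219), 73.72189331054688)
side near 194 0.0775
side far 201 0.0776
side left 100 0.085
side right 149 0.0831
side corners 92 0.0779
((556.1105346679688, 14.553398132324219), (169.60003662109375, 123.98471069335938), 73.59014892578125)
```

Near and far are down and the box hasn't moved. Next I'll press left, starting from a commanded z of about 0.105.

```bash
python3 -m handwheel '[[[-1,0.1,0,0.8,0,0,0],[-1,0.1,0,1.5,0,0,0],[-1,0.1,0,1.9,0,0,0],[-1,0.1,0,2.2,0,0,0],[-1,0.1,0,2.5,0,0,0],[-1,0.1,0,2.8,0,0,0],[-1,0.1,0,3,0,0,0],[-1,0.1,0,3.1,0,0,0]]]'; python3 go.py left .078
```

```text
time_s: 6.12
eef_pos: [0.5773, 0.0823, 0.0777]
eef_rot: [0.001, 0.99, -0.14, -0.001]
wrist_force: [-19.9, -2.4, 41.3]
opening: -0.002
grasp_force: 20.8
left shift cm [-0.11 -0.22 -0.03] turn [ 0.1  0.1 -0.1] pos [0.5773 0.0823 0.0777] F [-19.9  -2.4  41.3] t 6.125
```

```bash
python3 -m handwheel '[[[-1,0,0,-1,0,0,0],[-1,0,0,-3.1,0,0,0],[-1,0,5,-3.1,0,0,0],[-1,0,10,-3.1,0,0,0],[-1,0,14.4,-3.1,0,0,0],[-1,0,14.4,-3.1,0,0,0]]]'; python3 go.py right .09;python3 -m handwheel '[[[-1,0,0,0.8,0,0,0],[-1,0,0,1.5,0,0,0],[-1,0,0,1.9,0,0,0],[-1,0,0,2.2,0,0,0],[-1,0,0,2.5,0,0,0],[-1,0,0,2.8,0,0,0],[-1,0,0,3,0,0,0]]]'; python3 go.py right .078
```

```text
time_s: 6.88
eef_pos: [0.5369, -0.0582, 0.1042]
eef_rot: [0.0, 0.99, -0.142, -0.0]
wrist_force: [0.6, -0.1, 0.6]
opening: 0.004
grasp_force: 0.0
right shift cm [-0.1  -0.44  1.42] turn [ 0.   0.  -0.3] pos [ 0.5369 -0.0582  0.1042] F [ 0.6 -0.1  0.6] t 6.875
time_s: 7.75
eef_pos: [0.5374, -0.0544, 0.0777]
eef_rot: [-0.0, 0.99, -0.139, -0.001]
wrist_force: [-18.8, 6.7, 44.0]
opening: -0.001
grasp_force: 21.7
right shift cm [-0.05 -0.06 -0.03] turn [-0.   0.1  0. ] pos [ 0.5374 -0.0544  0.0777] F [-18.8   6.7  44. ] t 7.75
```

Right has bottomed too. I'll raise the arm clear and check all four.

```bash
python3 -m handwheel '[[[-1,0,0,-1,0,0,0],[-1,0,0,-4,0,0,0],[-1,0,0,-9,0,0,0],[-1,-6,0,-12,0,0,0],[-1,-10,0,-14,0,0,0],[-1,-10,0,-14,0,0,0],[-1,-10,0,-14,0,0,0]]]'
python3 - <<'E'
from h import *
from bench import camera
from go import C,ex,ey
for n in("scene","side"):
    c=camera(n);cv2.imwrite(f"pics/{n}_end.png",c["frame"]);W=cloud(c);L=W[...,:2]-C;a=L@ex;b=L@ey;z=W[...,2]
    hsv=cv2.cvtColor(c["frame"],cv2.COLOR_BGR2HSV);ok=(z>.07)&(z<.09)&(hsv[...,1]<70)
    for nm,k in dict(near=(abs(a+.052)<.006)&(abs(b)<.05),far=(abs(a-.052)<.006)&(abs(b)<.05),left=(abs(b-.072)<.006)&(abs(a)<.03),right=(abs(b+.072)<.006)&(abs(a)<.03)).items():
        k=k&ok;print(n,nm,k.sum(),np.median(z[k]).round(4) if k.any() else "")
E
```

```text
time_s: 8.62
eef_pos: [0.4419, -0.0277, 0.2147]
eef_rot: [0.0, 0.99, -0.14, 0.001]
wrist_force: [0.1, -0.6, -0.3]
opening: 0.004
grasp_force: 0.0
scene near 213 0.0778
scene far 233 0.0781
scene left 140 0.0782
scene right 117 0.0777
side near 190 0.0775
side far 205 0.0775
side left 97 0.0777
side right 135 0.0775
```

View pics/side_end.png

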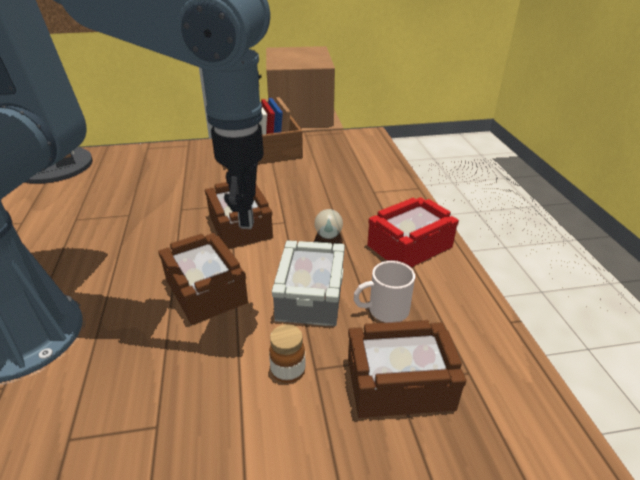

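The side view shows the lid level all round at about (310,280). The mug (391,290), jar (287,352) and globe (328,224) haven't moved, and the arm is clear.

```bash
python3 -c "from bench import ctrl; print(ctrl.hand_in())"
```

```text
the job is handed in; nothing more can be done
None
```

I pressed all four rim sections down level with the corner blocks, one at a time, without shifting the box, mug, snow globe or jar, and handed the job in at about 9 s; the hand-in returned no verdict.

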